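Free the eccentric cam and run the specimen slide home

TASK

On the green gauging rig, push the red lever knob round until the brass eccentric cam stands at its low point, with the lever lying straight over the red line on the base; only then push the slide forward by its blue upright plate until it is fully home at its stop. It is all pushing with the fingertips, nothing needs gripping and nothing may be lifted: keep the white specimen standing in its nest on the slide, leave the cam at its low point and all other things on the table where they stand, and finish clear of the rig.

Things in the scene. Friction and masses are not known exactly. Their poses are not given: they have to be found in the camera images.
- rig: Fixed green base plate, 12 mm thick, with steel rails (28 mm high), cam at one end, slide at the other. Origin on the table under the slide's centre line; x axis = the slide's forward direction (blue plate towards cam), z up. Plate spans x -165 to +115 mm, y -85 to +85 mm. A small dial gauge, below 76 mm, stands at x -33, y -70 mm. Red line on the plate: x 85 to 113 mm, y 0.
- pivot (a point): Cam pivot axis, at rig x +50 mm, y 0, 38 mm above the table (top of the lever bar). Axes as the rig.
- cam (a joint): Angle of cam and lever about the upright pivot, rad, counter-clockwise from above positive. 0 = low point: lever along rig +x, over the red line. Range -0.6 to 2.2, starts at 1.1 to 2.0, where the cam bars the slide. The low point is not a stop: the lever can go past it. Stiff (0.4 N m, about 5 N at the knob), stays where left; the slide cannot turn it. Brass disc: radius 36 mm.
- knob (a point): Centre of the exposed part of the red upright lever knob, a plain cylinder 14 mm in diameter, 85 mm from the pivot, from the lever bar's top (38 mm above the table) up to 86 mm; the point is 62 mm above the table. The lever bar is 16 mm wide. It moves with the cam.
- slide (a joint): Travel of the follower slide along the rig's x, m. 0 = fully back (start), 0.060 = fully home at its stop; about 3 N of friction, stays where it is left, no spring. With the cam within about 0.4 rad of its low point the roller on its nose just clears the cam; otherwise it meets the cam short of home.
- push_plate (a point): Centre of the rear face of the blue upright plate at the slide's rear, to be pushed along rig +x; plate 70 mm wide (rig y), 8 mm thick, its top edge 75 mm and the slide's deck 30 mm above the table; the point is 55 mm above the table. At slide 0 it lies at rig x -140 mm, y 0. Behind it the base plate runs on at 12 mm height, then the table.
- nest (a point): Centre of the specimen's nest, on the top face of the slide's deck (30 mm above the table), 47 mm in front of the plate's rear face. Four low black lips, 6 mm high, leave 2.5 mm play round the specimen.
- specimen_center (a point): Centre of the white ceramic test specimen, an upright loose cylinder 40 mm in diameter and 40 mm tall standing in the nest. Rides with the slide; not to be lifted or tipped.
- spare_a_center (a point): Centre of a brown spare specimen, 40 mm diameter, 40 mm tall, standing on the table beside the rig. Leave alone.
- spare_b_center (a point): Centre of a second brown spare specimen, same size. Leave alone.
- tape_mid (a point): Centre of a roll of tan tape, 90 mm diameter, 45 mm tall, on the table. Leave alone.
- dish_mid (a point): Middle of a white ceramic plate, 160 mm diameter, 22 mm high. Leave alone.
- spray_mid (a point): Middle of a clear bottle with blue label, 56 mm diameter, 150 mm tall. Leave alone.
- brush_mid (a point): Middle of a hand brush lying on the table, about 200 mm long. Leave alone.
- eraser_mid (a point): Middle of a black case 100 x 50 x 30 mm. Leave alone.
There are look-alikes about, which are no part of the job. Of the things shaped like the part that bears specimen_center, the white one is meant.

How it is judged:
By the outcome, as a careful person would: the job done as asked, in the order asked, and still so for the second after the job is handed in, with the robot touching nothing.
It also fails if it takes over 51 s, if anything falls off the work surface, if the arm or the gripper's body presses on something with over 40 N, if the wrist force passes 120 N, or if a joint passes its speed limit or range.

ROBOT

A 6-joint arm with a two-finger parallel gripper is mounted at the origin on the work surface. World frame = base frame: x ahead of the robot, y to its left, z up, the work surface at z = 0. Lengths are in m, angles in rad, forces in N, time in s.
With the tool pointing down it reaches from about 0.25 to 0.775 m from the base axis. Payload 4 kg.
Tool frame: the origin (TCP) lies at the very end of the fingers, on their centre line; the grasp point (between the pads) lies 19 mm behind it; z points along the fingers, y is the direction in which the jaws open and shut (so a half turn about z gives the same grasp; the last joint's range is limited). The gripper opens to 94 mm and grips with 3 to 60 N. Pads are 16 mm wide; open, the fingers measure 119 mm over their backs; the gripper's body (75 mm by 177 mm) begins 78 mm behind the grasp point.
Start: joints at [1.158, 0.087, 1.371, -0, 1.684, -0.103], TCP at [0.168, 0.524, 0.206] pointing down, gripper open.
Joint ranges: [-3.1, 3.1], [-0.76, 2.03], [0.27, 2.55], [-1.08, 4.22], [0.17, 2.65], [-2.57, 2.57]. Speed limits (rad/s): [2.79, 2.79, 3.14, 3.14, 3.14, 3.14].

INTERFACE

Orientations are given as [roll, pitch, yaw] about the fixed x, y, z axes, in that order (R = Rz(yaw) Ry(pitch) Rx(roll)).
In Python, from bench import robot, cams, models gives the robot as it stands.
- The arm moves only by the tool step_arm, never from a script. Its argument "series" is a list of rows, each a list of 5 numbers: the gripper command: -1 is shut, 1 is fully open, values between are in proportion, then the shift along the tool's x, y, z in mm, then the turn about the tool's z in degrees. A call has 1 to 20 rows; each row is the pose to reach, as a shift and turn from the pose commanded when the call began, along the tool's axes at that moment; what a row does not reach only later rows make up. A row lasts 1/8 s, in which the tool goes at most 62.5 mm and 10.7 degrees, less where a joint would pass 70% of its speed; a pose out of reach is approached as far as the arm can. A call with a gripper value outside its range is refused whole. The fingers move at their own pace and stop on an object; the grip force is fixed at half the most. Time passes only in rows, so rows that repeat a pose let the fingers close. It gives the time, the measured TCP pose, the force and the opening at its end, in the units of the state.
- robot.get_obs(): the state, without advancing time (a new reading comes with each control period).
- cams.snapshot(name): name is "side" or "top" or "wrist"; returns a dict with "pixels" (480x640x3 uint8, red, green, blue), "fov_y" (degrees; the focal length in pixels is half the picture's height over the tangent of half this angle, whatever the lens; pixels are square), "cx", "cy" (the principal point, pixels), "k1" (the pictures are not rectified: a ray, as slopes to the right and down, at radius r is drawn at 1 + k1 r^2 times it, then the intrinsics apply), "R" (3x3) and "t" (3): a world point X has camera coordinates R X + t. Camera axes: x right, y down, z forward; pixel columns grow to the right and rows downward; lengths in m; the calibration is good to about 2 mm. A picture is of the moment at which its call begins. There is no depth.
- robot.close_job(): hands the job in, once; it reports no verdict.
Trained networks look in a picture, given as the dict that the camera call returned (one of the last four; its "shot" number tells which), for a name from the list of things; names that differ only in an ending like _2 or _b are one class to them, and where a whole thing is asked for, a point or a joint stands for the part that bears it (a point fixed in the world has none). Each returns a list of dicts, best first, with "p" (0 to 1); they miss things now and then, are a little off and sometimes report something else, mostly with a low value. They report only what shows in the picture. A call takes as long as a camera call. They do not tell look-alikes from the thing itself.
- models.find_in(picture, label): "position" ([x, y, z] in m, in world coordinates, good to about 4 mm: the middle of the surface that is visible of it).
- models.pinpoint(picture, label): "position" ([x, y, z] in m, in world coordinates, good to about 4 mm: a listed point, or the origin of a listed thing).
The state is a dict: "time": time; "joint_positions": joint angles; "qvel": joint speeds; "joint_torque": joint torques, N m; "tool_pos": TCP position; "ee_rot": TCP orientation; "wrist_force": force on the tool from outside, world axes, zero at the start; "wrist_torque": the same for the moment, N m; "width": finger opening in m.
Only numpy, scipy, OpenCV 4.12 (cv2) and the standard library are available. Lean on these libraries where they do the work, as an engineer would, in place of code of your own. Each camera call takes 0.05 s, during which the arm holds its last target. There are 200 camera calls.

## Working session

There is one attempt and no reset: what is moved stays moved. The work goes in short steps, Python scripts to look and compute and a tool call to move; the robot and the scene stay as the last step left them, time stands still between calls to the robot, and variables do not carry over. Pictures are saved under pics/ and viewed, about 8 in all and at most 12, crops included, and the job is handed in when it is done.

Besides the shell and the picture viewer there is one more tool, called by a JSON object that holds its "api" and its "payload", one argument or row to a line. step_arm: Moves the arm, as the interface text tells. Its arguments: {"type":"object","properties":{"series":{"type":"array","items":{"type":"array","items":{"type":"number"}}}},"required":["series"]}

```bash
mkdir -p pics
cat > h.py <<'E'
import numpy as np, cv2
from bench import robot,cams,models
def K(s):
    f=240/np.tan(np.radians(s["fov_y"])/2)
    return np.array([[f,0,s["cx"]],[0,f,s["cy"]],[0,0,1.]])
def proj(s,P):
    r,_=cv2.Rodrigues(np.array(s["R"])); 
    return cv2.projectPoints(np.array(P,float).reshape(-1,1,3),r,np.array(s["t"],float),K(s),np.array([s["k1"],0,0,0.]))[0].reshape(-1,2)
def back(s,uv,z):
    n=cv2.undistortPoints(np.array(uv,float).reshape(-1,1,2),K(s),np.array([s["k1"],0,0,0.])).reshape(-1,2)
    R=np.array(s["R"]);t=np.array(s["t"]);C=-R.T@t
    d=np.c_[n,np.ones(len(n))]@R
    return C+d*((z-C[2])/d[:,2])[:,None]
def save(s,n,crop=None,k=1):
    im=s["pixels"][:,:,::-1]
    if crop: x0,y0,x1,y1=crop; im=im[y0:y1,x0:x1]
    cv2.imwrite("pics/"+n,cv2.resize(im,None,fx=k,fy=k,interpolation=cv2.INTER_CUBIC))
E
python3 - <<'E'
from h import *
print(robot.get_obs())
for n in("top","side"):
    s=cams.snapshot(n); save(s,n+"1.png")
    for l in["rig","pivot","knob","push_plate","nest","specimen_center","spare_a_center","tape_mid","spray_mid","dish_mid"]:
        for d in models.pinpoint(s,l)[:3]: print(n,l,round(d["p"],2),np.round(d["position"],3),proj(s,d["position"]).round()[0])
E
```

```text
{'time': 0.0, 'joint_positions': array([ 1.15791361e+00,  8.79358904e-02,  1.37228741e+00, -2.83578000e-06,
        1.68361662e+00, -1.03069969e-01]), 'qvel': array([ 0.00063518, -0.00112649, -0.00103025,  0.00140693,  0.00123824,
       -0.00010726]), 'joint_torque': array([ 5.29908721e-04, -3.40173662e+01, -3.02429366e+01,  7.16495630e-02,
        3.27068812e-02, -1.48125378e-04]), 'tool_pos': array([0.16744271, 0.52329071, 0.20429783]), 'ee_rot': array([-3.13935702e+00, -2.28412314e-04,  2.83177934e+00]), 'wrist_force': array([-0.23149775, -0.07894851,  0.498357  ]), 'wrist_torque': array([0.02477728, 0.01711443, 0.04564934]), 'width': 0.09434982143060872}
top rig 0.6 [0.603 0.005 0.002] [316. 202.]
top rig 0.25 [ 0.582 -0.094  0.045] [359. 206.]
top pivot 0.91 [0.608 0.054 0.037] [295. 196.]
top knob 0.84 [0.523 0.044 0.062] [299. 231.]
top push_plate 0.87 [ 0.576 -0.137  0.057] [379. 208.]
top nest 0.62 [ 0.588 -0.089  0.028] [357. 205.]
top specimen_center 0.71 [ 0.522 -0.243  0.015] [424. 234.]
top specimen_center 0.58 [ 0.582 -0.093  0.046] [359. 206.]
top specimen_center 0.5
[... 387 characters left out ...]
]
side pivot 0.44 [0.612 0.399 0.011] [314. 162.]
side knob 0.97 [0.517 0.044 0.062] [316. 227.]
side push_plate 0.83 [ 0.576 -0.134  0.054] [371. 279.]
side nest 0.57 [ 0.583 -0.084  0.034] [364. 269.]
side nest 0.19 [0.598 0.003 0.   ] [356. 253.]
side specimen_center 0.69 [ 0.522 -0.249  0.018] [365. 343.]
side specimen_center 0.58 [ 0.618 -0.246  0.018] [413. 330.]
side specimen_center 0.54 [ 0.583 -0.088  0.05 ] [366. 264.]
side spare_a_center 0.59 [ 0.441 -0.084  0.019] [297. 288.]
side tape_mid 0.78 [0.44  0.436 0.022] [252. 160.]
side tape_mid 0.37 [0.324 0.353 0.011] [214. 185.]
side spray_mid 0.92 [ 0.466 -0.453  0.071] [382. 446.]
side dish_mid 0.77 [0.614 0.402 0.011] [314. 161.]
```

View pics/top1.png

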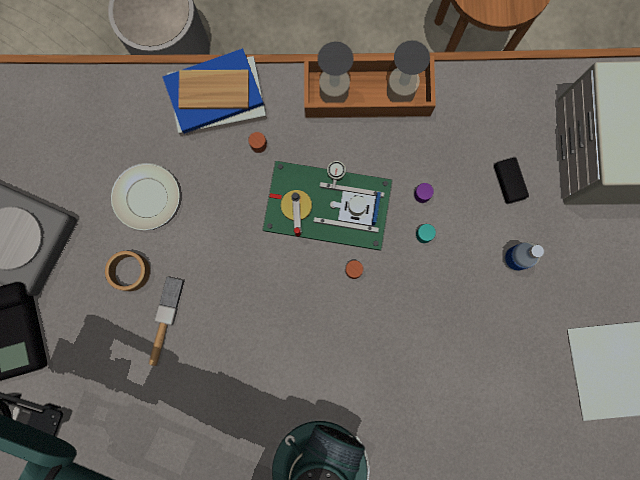

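View pics/side1.png

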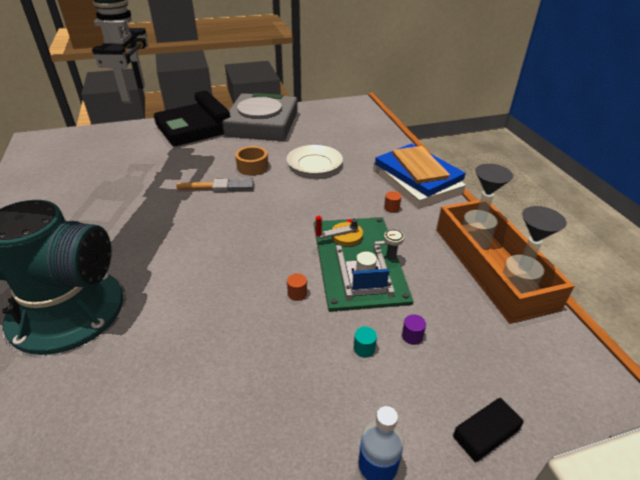

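Top: the rig is at (328,205), with the slide and blue plate on the right (378,208), the cam at (296,206), the knob at (297,231) and the red line at (274,196).

Specimen candidates: white in the nest (359,206), purple (424,192), teal (426,233), brown (354,269) and brown (257,142). The white one in the nest fits. I'll confirm it with a crop and fit the rig pose.

Run:
```python
from h import *
from scipy.optimize import least_squares
cor=np.array([[-.165,-.085],[.115,-.085],[.115,.085],[-.165,.085]])
for n,z0 in(("top",.012),("side",.012)):
    s=cams.snapshot(n); 
    if n=="top": save(s,"top2.png",(245,145,445,285),4)
    hsv=cv2.cvtColor(s["pixels"],cv2.COLOR_RGB2HSV)
    m=cv2.inRange(hsv,(50,90,30),(80,255,255))
    c=max(cv2.findContours(m,cv2.RETR_EXTERNAL,cv2.CHAIN_APPROX_NONE)[0],key=cv2.contourArea)
    print(n,cv2.boundingRect(c))
    P=back(s,cv2.convexHull(c).reshape(-1,2),z0)[:,:2]
    (ctr,sz,a)=cv2.minAreaRect((P*1000).astype(np.float32)); 
    a=a if sz[0]>sz[1] else a+90
    u=np.array([np.cos(np.radians(a)),np.sin(np.radians(a))]); u*=np.sign(u[1])
    o=np.array(ctr)+25*u
    print(" ctr",ctr,sz,"yaw",np.degrees(np.arctan2(u[1],u[0])),"origin",o)
    r=cv2.inRange(hsv,(0,150,80),(6,255,255))|cv2.inRange(hsv,(174,150,80),(180,255,255))
    for q in cv2.findContours(r,cv2.RETR_EXTERNAL,cv2.CHAIN_APPROX_NONE)[0]:
        x,y,w,h=cv2.boundingRect(q); print(" red",x,y,w,h,back(s,[[x+w/2,y+h/2]],.062).round(3),back(s,[[x+w/2,y+h/2]],.012).round(3)) if cv2.contourArea(q)>4 else 0
```

```text
top (270, 161, 121, 89)
 ctr (593.2833862304688, -20.840362548828125) (276.67779541015625, 168.72166442871094) yaw 80.05832672119142 origin [597.59952523   3.78423784]
 red 294 227 6 6 [[0.525 0.048 0.062]] [[0.533 0.05  0.012]]
 red 269 193 13 6 [[0.604 0.096 0.062]] [[0.615 0.1   0.012]]
side (317, 237, 96, 74)
 ctr (587.2747802734375, -55.99772644042969) (223.91122436523438, 166.8902130126953) yaw 79.89497375488281 origin [591.66110754 -31.38553163]
 red 347 219 5 4 [[0.594 0.044 0.062]] [[0.618 0.106 0.012]]
 red 316 216 6 20 [[0.523 0.045 0.062]] [[0.542 0.107 0.012]]
```

View pics/top2.png

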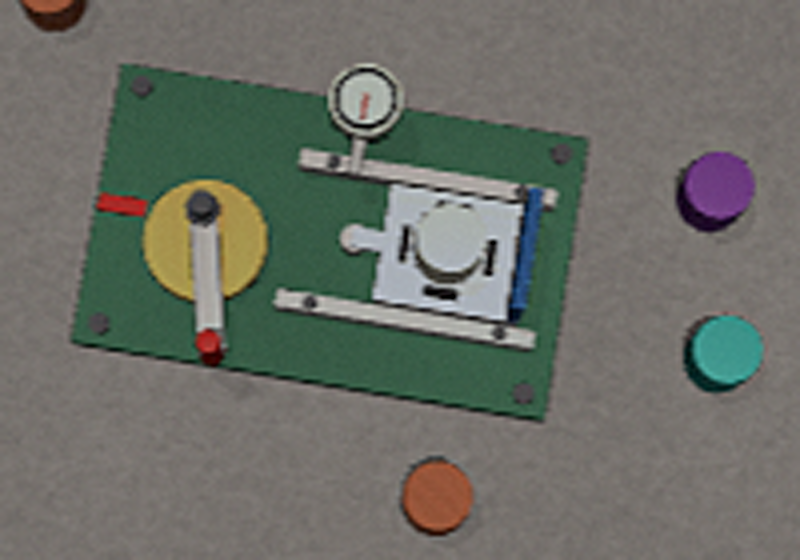

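The crop confirms the white cylinder in the nest at crop pixel (452,235). The slide nose faces left towards the cam, and the lever points down to the knob at (208,345).

- **Rig:** yaw about 80°, origin about (0.598, 0.0035).
- **Pivot:** about (0.607, 0.054).
- **Knob:** about (0.521, 0.0455). Its radius of 86 mm matches the given 85 mm.
- **Lever:** world angle about 185.6°, so the cam is at 1.84 rad.

Next I move to above the −y side of the knob with the fingers shut.

{"api": "step_arm", "payload": {
  "series": [
    [-1,-50,-38,0,-3],
    [-1,-100,-77,0,-6],
    [-1,-150,-115,0,-9],
    [-1,-200,-153,0,-12],
    [-1,-250,-192,0,-15],
    [-1,-300,-230,0,-18],
    [-1,-350,-269,0,-21],
    [-1,-400,-307,0,-23.4],
    [-1,-450,-346,0,-23.4],
    [-1,-499,-384,0,-23.4],
    [-1,-499,-384,0,-23.4],
    [-1,-499,-384,0,-23.4],
    [-1,-499,-384,0,-23.4]
  ]
}}

```text
time: 2.82
tool_pos: [0.5253, 0.0074, 0.2058]
ee_rot: [3.141, 0.0, -3.041]
wrist_force: [0.1, 0.3, -0.2]
width: 0.0005
```

{"api": "step_arm", "payload": {
  "series": [
    [-1,0,0,50,0],
    [-1,0,0,100,0],
    [-1,0,0,130,0],
    [-1,0,0,155,0],
    [-1,0,0,155,0],
    [-1,0,0,155,0]
  ]
}}

```text
time: 3.58
tool_pos: [0.5265, 0.0068, 0.052]
ee_rot: [-3.141, 0.002, -3.042]
wrist_force: [-0.2, -0.7, 0.2]
width: 0.0006
```

Run:
```python
from h import *
o=robot.get_obs(); print(o["tool_pos"],o["ee_rot"],o["wrist_force"])
s=cams.snapshot("side"); save(s,"side2.png",(270,180,470,320),4)
for n in("side","wrist","top"):
    s=cams.snapshot(n)
    for l in["knob","pivot","push_plate","rig"]:
        for d in models.pinpoint(s,l)[:1]: print(n,l,round(d["p"],2),np.round(d["position"],4))
    if n=="wrist": save(s,"wrist2.png")
```

```text
[0.52652555 0.00681766 0.05201977] [-3.14133983e+00  2.40711194e-03 -3.04150949e+00] [-0.22399484 -0.73130523  0.23136211]
side knob 0.61 [0.5255 0.0451 0.0615]
side pivot 0.62 [0.6064 0.0545 0.0387]
side push_plate 0.89 [ 0.5712 -0.137   0.057 ]
side rig 0.61 [ 5.997e-01  2.800e-03 -2.000e-04]
wrist knob 0.91 [0.5198 0.0447 0.0663]
wrist push_plate 0.88 [ 0.5744 -0.1356  0.0549]
top knob 0.36 [0.5233 0.044  0.062 ]
top pivot 0.51 [ 0.646  -0.4541  0.0129]
top push_plate 0.65 [ 0.5774 -0.1373  0.0553]
```

View pics/side2.png

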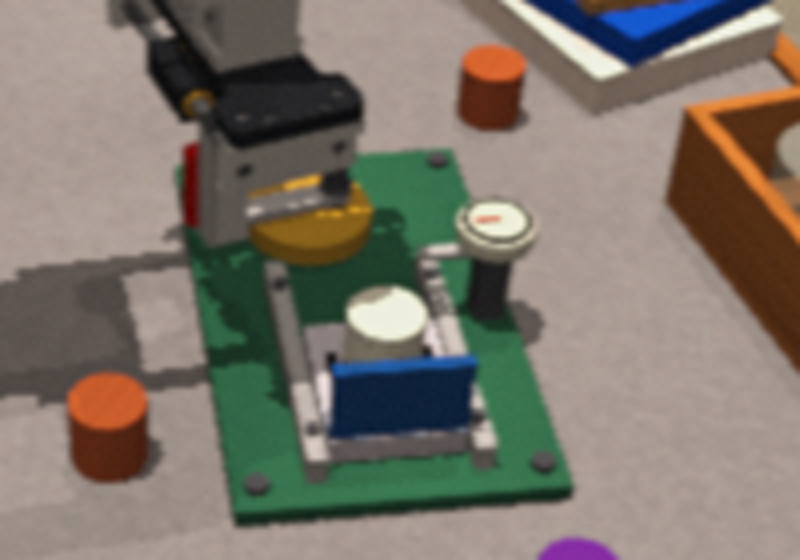

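The side view shows the fingers standing just behind the knob (crop 192,185), clear of the disc and the specimen. Next I compute the arc.

```bash
cat >> h.py <<'E'
PIV=np.array([.607,.0538])
def arc(angs,ds,base=None):
    o=robot.get_obs(); p=o["tool_pos"][:2] if base is None else base; y=o["ee_rot"][2]
    X=np.array([np.cos(y),np.sin(y)]);Y=np.array([np.sin(y),-np.cos(y)])
    for a,d in zip(angs,ds):
        r=np.radians(a); t=np.array([np.sin(r),-np.cos(r)])
        q=PIV+.085*np.array([np.cos(r),np.sin(r)])-d*t-p
        turn=(np.degrees(y)-a+180)%360-180
        print([-1,round(1000*X@q),round(1000*Y@q),0,round(turn,1)],end=", ")
E
python3 - <<'E'
from h import *
arc([185.7,185.7]+list(range(181,97,-5)),[.028]+[.0195]*18)
E
```

```text
[-1, 0, 12, 0, np.float64(-0.1)], [-1, 0, 20, 0, np.float64(-0.1)], [-1, 1, 27, 0, np.float64(4.6)], [-1, 2, 35, 0, np.float64(9.6)], [-1, 2, 42, 0, np.float64(14.6)], [-1, 1, 50, 0, np.float64(19.6)], [-1, 0, 57, 0, np.float64(24.6)], [-1, -2, 65, 0, np.float64(29.6)], [-1, -4, 72, 0, np.float64(34.6)], [-1, -8, 79, 0, np.float64(39.6)], [-1, -11, 85, 0, np.float64(44.6)], [-1, -16, 92, 0, np.float64(49.6)], [-1, -20, 98, 0, np.float64(54.6)], [-1, -26, 103, 0, np.float64(59.6)], [-1, -31, 108, 0, np.float64(64.6)], [-1, -38, 113, 0, np.float64(69.6)], [-1, -44, 116, 0, np.float64(74.6)], [-1, -51, 120, 0, np.float64(79.6)], [-1, -58, 122, 0, np.float64(84.6)],
```

{"api": "step_arm", "payload": {
  "series": [
    [-1,0,12,0,0],
    [-1,0,20,0,0],
    [-1,1,27,0,4.6],
    [-1,2,35,0,9.6],
    [-1,2,42,0,14.6],
    [-1,1,50,0,19.6],
    [-1,0,57,0,24.6],
    [-1,-2,65,0,29.6],
    [-1,-4,72,0,34.6],
    [-1,-8,79,0,39.6],
    [-1,-11,85,0,44.6],
    [-1,-16,92,0,49.6],
    [-1,-20,98,0,54.6],
    [-1,-26,103,0,59.6],
    [-1,-31,108,0,64.6],
    [-1,-38,113,0,69.6],
    [-1,-44,116,0,74.6],
    [-1,-51,120,0,79.6],
    [-1,-51,120,0,79.6]
  ]
}}

```text
time: 6.75
tool_pos: [0.5639, 0.1303, 0.05]
ee_rot: [-3.139, 0.001, 1.852]
wrist_force: [-1.0, -2.2, 0.6]
width: 0.0006
```

Run:
```python
from h import *
o=robot.get_obs(); print(o["tool_pos"],o["ee_rot"],o["wrist_force"])
for n in("side","wrist","top"):
    s=cams.snapshot(n)
    for l in["knob","pivot"]:
        for d in models.pinpoint(s,l)[:1]:
            v=np.array(d["position"][:2])-PIV; print(n,l,round(d["p"],2),np.round(d["position"],4),np.hypot(*v),np.degrees(np.arctan2(v[1],v[0])))
    if n=="wrist": save(s,"wrist3.png")
arc(list(range(102,79,-3))+[80],[.0195]*9)
```

```text
[0.56393315 0.1303479  0.04995822] [-3.13905528e+00  6.79836636e-04  1.85225915e+00] [-1.04525338 -2.24484001  0.60923932]
side knob 0.71 [0.5807 0.1336 0.0653] 0.08402219944752695 108.24087278097443
side pivot 0.77 [0.6034 0.0527 0.0349] 0.0037643060449436827 -163.00917670801348
wrist knob 0.88 [0.5836 0.1308 0.0637] 0.08047707748172767 106.9038224392771
top pivot 0.66 [0.6067 0.0559 0.0363] 0.0021213203435596355 98.13010235415511
[-1, 1, 7, 0, np.float64(4.1)], [-1, 1, 11, 0, np.float64(7.1)], [-1, 2, 16, 0, np.float64(10.1)], [-1, 2, 20, 0, np.float64(13.1)], [-1, 2, 25, 0, np.float64(16.1)], [-1, 1, 29, 0, np.float64(19.1)], [-1, 1, 34, 0, np.float64(22.1)], [-1, 0, 38, 0, np.float64(25.1)], [-1, -1, 40, 0, np.float64(26.1)],
```

View pics/wrist3.png

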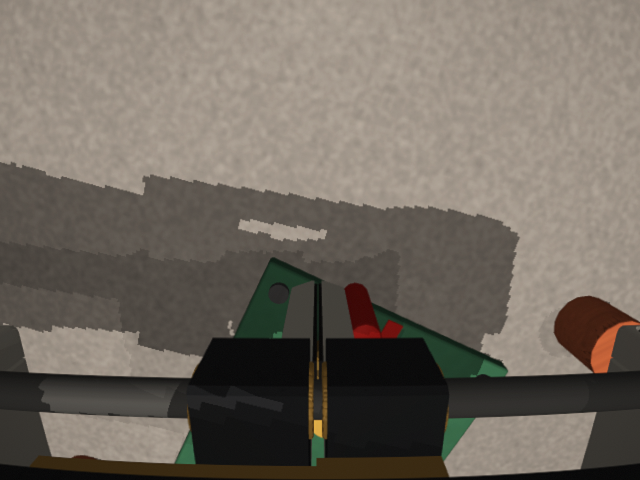

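Wrist view: the knob (358,310) touches the right finger's back, and the red line (392,330) lies ahead. The lever is at about 107°. I push on to 85° and then look.

{"api": "step_arm", "payload": {
  "series": [
    [-1,1,7,0,4.1],
    [-1,1,11,0,7.1],
    [-1,2,16,0,10.1],
    [-1,2,20,0,13.1],
    [-1,2,25,0,16.1],
    [-1,1,29,0,19.1],
    [-1,1,32,0,21],
    [-1,1,32,0,21],
    [-1,1,32,0,21]
  ]
}}

```text
time: 8.32
tool_pos: [0.5948, 0.1406, 0.0501]
ee_rot: [-3.141, -0.001, 1.485]
wrist_force: [-4.2, 0.5, -2.4]
width: 0.0003
```

Run:
```python
from h import *
o=robot.get_obs(); print(o["tool_pos"],o["ee_rot"],o["wrist_force"])
for n in("side","wrist","top"):
    s=cams.snapshot(n)
    for l in["knob","pivot"]:
        for d in models.pinpoint(s,l)[:1]:
            v=np.array(d["position"][:2])-PIV; print(n,l,round(d["p"],2),np.round(d["position"],4),np.hypot(*v),np.degrees(np.arctan2(v[1],v[0])))
    if n=="top": save(s,"top4.png",(255,155,355,245),8)
v=o["tool_pos"][:2]-PIV; b=np.arctan2(v[1],v[0]); print("implied lever",np.degrees(b-np.arcsin(.0195/np.hypot(*v))), np.hypot(*v))
```

```text
[0.59483106 0.14060895 0.05005032] [-3.14062011e+00 -5.72419405e-04  1.48504538e+00] [-4.19907321  0.50181254 -2.43008343]
side knob 0.58 [0.6138 0.1361 0.0643] 0.0825804456272791 85.27669121256659
side pivot 0.97 [0.6033 0.0554 0.0397] 0.004031128874149307 156.6147789427865
wrist knob 0.96 [0.6148 0.1359 0.0658] 0.08246969140235702 84.57284168365871
top pivot 0.72 [0.606  0.0564 0.0364] 0.0027856776554368223 111.03751102542185
implied lever 85.12642642100712 0.08765772385304138
```

View pics/top4.png

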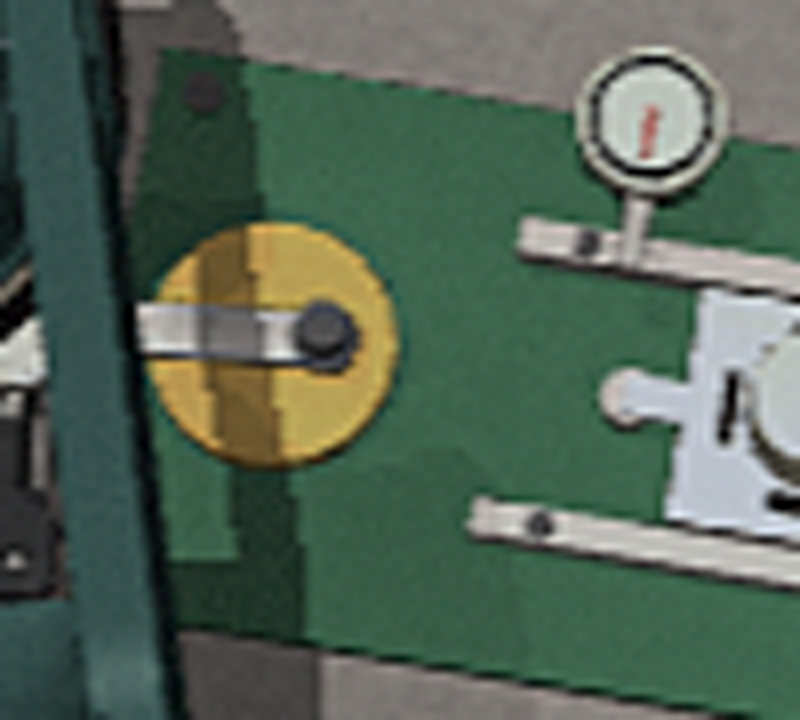

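The lever is at about 85°, with three estimates agreeing. The cam lobe in the top crop points left as expected. About 5° remains, roughly 7.6 mm at the knob. After that I back off and rise to check.

{"api": "step_arm", "payload": {
  "series": [
    [-1,0.5,3,0,2],
    [-1,1,6,0,4],
    [-1,1.4,7.6,0,5.1],
    [-1,1.4,7.6,0,5.1],
    [-1,1.4,7.6,0,5.1]
  ]
}}

```text
time: 9.4
tool_pos: [0.603, 0.141, 0.0505]
ee_rot: [3.141, -0.0, 1.396]
wrist_force: [-4.7, 0.7, -3.8]
width: 0.0006
```

{"api": "step_arm", "payload": {
  "series": [
    [-1,0,-15,0,0],
    [-1,0,-35,0,0],
    [-1,0,-35,-50,0],
    [-1,0,-60,-100,0],
    [-1,0,-110,-130,0],
    [-1,0,-160,-130,0],
    [-1,0,-160,-130,0]
  ]
}}

```text
time: 10.28
tool_pos: [0.4443, 0.1693, 0.1831]
ee_rot: [3.135, -0.002, 1.397]
wrist_force: [0.5, 0.2, -0.4]
width: 0.0006
```

Run:
```python
from h import *
o=robot.get_obs(); print(o["tool_pos"],o["ee_rot"],o["wrist_force"])
for n in("side","top"):
    s=cams.snapshot(n)
    for l in["knob","pivot"]:
        for d in models.pinpoint(s,l)[:1]:
            v=np.array(d["position"][:2])-PIV; print(n,l,round(d["p"],2),np.round(d["position"],4),np.hypot(*v),np.degrees(np.arctan2(v[1],v[0])))
    if n=="top":
        save(s,"top5.png",(255,155,355,245),8)
        print(proj(s,[[*(PIV+k*np.array([np.cos(a),np.sin(a)])),.038] for a in np.radians([80]) for k in(0,.085)]))
```

```text
[0.44433559 0.16928919 0.18314346] [ 3.13456656e+00 -2.31890139e-03  1.39721375e+00] [ 0.54080753  0.24469153 -0.35074813]
side knob 0.8 [0.6207 0.1323 0.0633] 0.07968651077817375 80.10031392445362
side pivot 0.73 [0.6065 0.0544 0.0382] 0.0007810249675906274 129.80557109226228
top knob 0.67 [0.6226 0.1336 0.0621] 0.08131051592506347 78.93881753840817
top pivot 0.9 [0.6045 0.0522 0.0371] 0.0029681644159311195 -147.38075692880668
[[294.84188934 196.64385571]
 [258.55054408 190.61744631]]
```

View pics/top5.png

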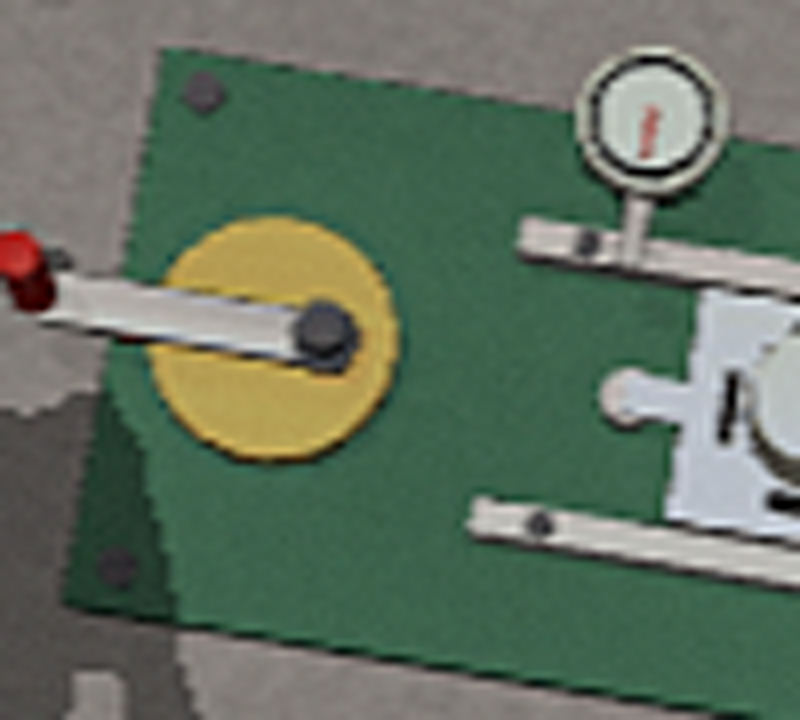

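The lever lies over the red line and parallel to the rails: seen slope about 0.15–0.17, expected 0.166. The networks give 79–80°, so the cam is at its low point. The present yaw of 80° suits pushing with the tool's +x finger faces, so I go high to behind the blue plate.

{"api": "step_arm", "payload": {
  "series": [
    [-1,-40,23,0,0],
    [-1,-80,46,0,0],
    [-1,-120,68,0,0],
    [-1,-160,91,0,0],
    [-1,-200,114,0,0],
    [-1,-240,137,0,0],
    [-1,-280,159,0,0],
    [-1,-318,181,0,0],
    [-1,-318,181,0,0],
    [-1,-318,181,0,0],
    [-1,-318,181,50,0],
    [-1,-318,181,100,0],
    [-1,-318,181,125,0],
    [-1,-318,181,138,0],
    [-1,-318,181,138,0],
    [-1,-318,181,138,0]
  ]
}}

```text
time: 12.58
tool_pos: [0.5694, -0.1759, 0.0444]
ee_rot: [3.138, 0.001, 1.396]
wrist_force: [-0.0, 1.0, -0.3]
width: 0.0006
```

Run:
```python
from h import *
o=robot.get_obs(); print(o["tool_pos"],o["ee_rot"],o["wrist_force"])
y=np.radians(80);u=np.array([np.cos(y),np.sin(y)]);v=np.array([-u[1],u[0]])
for n in("side","wrist"):
    s=cams.snapshot(n)
    for l in["push_plate","specimen_center"]:
        for d in models.pinpoint(s,l)[:2]:
            e=np.array(d["position"][:2])-o["tool_pos"][:2]; print(n,l,round(d["p"],2),np.round(d["position"],4),"fwd",u@e,"left",v@e)
    if n=="side": save(s,"side6.png",(270,180,470,320),4)
```

```text
[ 0.56937669 -0.17594142  0.04436177] [3.13835977e+00 5.61830144e-04 1.39584265e+00] [-0.03213151  1.04218649 -0.2839105 ]
side push_plate 0.62 [ 0.5729 -0.1359  0.055 ] fwd 0.040044917402107874 left 0.003483341071981674
side push_plate 0.31 [0.6111 0.4003 0.0122] fwd 0.5747321949541305 left 0.05897383777192341
side specimen_center 0.83 [ 0.5207 -0.2457  0.0202] fwd -0.07715140875284633 left 0.035823735871389886
side specimen_center 0.7 [ 0.6198 -0.2484  0.019 ] fwd -0.0626018552791865 left -0.062239562531820614
wrist push_plate 0.65 [ 0.5741 -0.1372  0.0511] fwd 0.03897304513639234 left 0.002075829137399927
wrist specimen_center 0.9 [ 0.5837 -0.0889  0.0526] fwd 0.08820628211248449 left 0.0010088816897955238
```

View pics/side6.png

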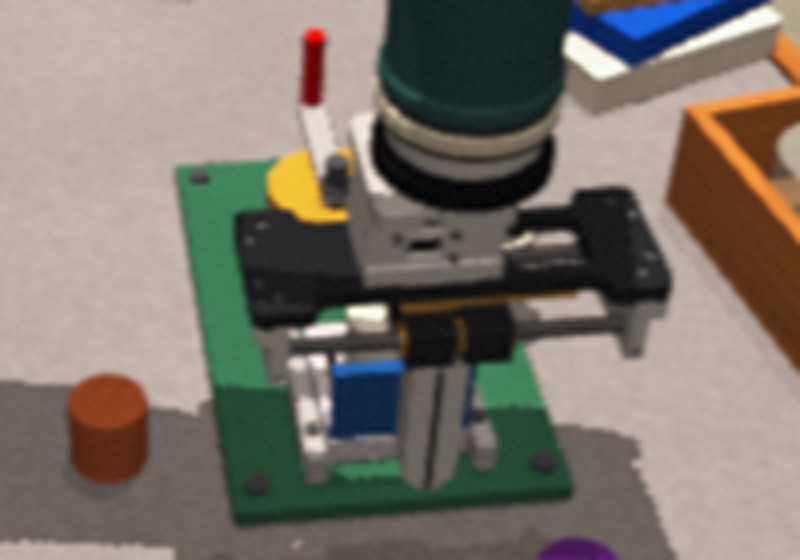

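The fingers stand centred behind the blue plate (crop 430,430), and the plate's rear face is about 39 mm ahead of the TCP. Home should be about 91 mm forward. I push smoothly, first to 80 mm.

{"api": "step_arm", "payload": {
  "series": [
    [-1,10,0,0,0],
    [-1,20,0,0,0],
    [-1,25,0,0,0],
    [-1,29,0,0,0],
    [-1,33,0,0,0],
    [-1,37,0,0,0],
    [-1,41,0,0,0],
    [-1,46,0,0,0],
    [-1,51,0,0,0],
    [-1,56,0,0,0],
    [-1,61,0,0,0],
    [-1,66,0,0,0],
    [-1,71,0,0,0],
    [-1,75,0,0,0],
    [-1,78,0,0,0],
    [-1,80,0,0,0],
    [-1,80,0,0,0]
  ]
}}

```text
time: 15.0
tool_pos: [0.5821, -0.0965, 0.0424]
ee_rot: [-3.141, -0.001, 1.396]
wrist_force: [-1.0, -1.3, 1.4]
width: 0.0002
```

{"api": "step_arm", "payload": {
  "series": [
    [-1,2,0,0,0],
    [-1,4,0,0,0],
    [-1,6,0,0,0],
    [-1,8,0,0,0],
    [-1,9,0,0,0],
    [-1,9,0,0,0]
  ]
}}

```text
time: 15.75
tool_pos: [0.5836, -0.0879, 0.0424]
ee_rot: [-3.141, -0.0, 1.396]
wrist_force: [-2.3, -2.3, 0.6]
width: 0.0005
```

Still about 3 N of sliding friction and no stop yet, so I continue gently.

{"api": "step_arm", "payload": {
  "series": [
    [-1,1,0,0,0],
    [-1,2,0,0,0],
    [-1,3,0,0,0],
    [-1,4,0,0,0],
    [-1,4,0,0,0]
  ]
}}

```text
time: 16.38
tool_pos: [0.584, -0.0861, 0.0425]
ee_rot: [-3.141, 0.003, 1.395]
wrist_force: [-3.0, -5.9, 0.0]
width: 0.0008
```

{"api": "step_arm", "payload": {
  "series": [
    [-1,1,0,0,0],
    [-1,2,0,0,0],
    [-1,4,0,0,0],
    [-1,4,0,0,0],
    [-1,4,0,0,0]
  ]
}}

```text
time: 17.0
tool_pos: [0.5839, -0.0861, 0.0426]
ee_rot: [-3.141, 0.01, 1.394]
wrist_force: [-5.2, -14.4, 0.1]
width: 0.0006
```

It's at a hard stop: the force rose to 14 N with no further motion, at 91 mm forward as predicted. I back straight off, rise and look.

{"api": "step_arm", "payload": {
  "series": [
    [-1,-4,0,0,0],
    [-1,-10,0,0,0],
    [-1,-25,0,0,0],
    [-1,-45,0,0,0],
    [-1,-55,0,0,0],
    [-1,-55,0,-40,0],
    [-1,-55,0,-90,0],
    [-1,-55,0,-140,0],
    [-1,-90,40,-160,0],
    [-1,-140,40,-160,0],
    [-1,-190,30,-160,0],
    [-1,-230,-20,-160,0],
    [-1,-230,-20,-160,0],
    [-1,-230,-20,-160,0]
  ]
}}

```text
time: 18.75
tool_pos: [0.5254, -0.3036, 0.2028]
ee_rot: [3.14, -0.001, 1.395]
wrist_force: [-0.2, 0.1, 0.0]
width: 0.0003
```

Run:
```python
from h import *
o=robot.get_obs(); print(o["time"],o["tool_pos"],o["wrist_force"])
y=np.radians(80);u=np.array([np.cos(y),np.sin(y)]);O=np.array([.598,.0035]);v=np.array([-u[1],u[0]])
for n in("side","top"):
    s=cams.snapshot(n)
    for l in["push_plate","nest","specimen_center","knob","pivot","spare_a_center","dish_mid"]:
        for d in models.pinpoint(s,l)[:3]:
            e=np.array(d["position"][:2])-O; print(n,l,round(d["p"],2),np.round(d["position"],3),"rig mm",(1000*u@e).round(),(1000*v@e).round())
    save(s,n+"7.png",(245,145,445,285) if n=="top" else (270,180,470,320),4)
```

```text
18.75 [ 0.52536311 -0.30355209  0.20279809] [-0.17945494  0.09860349  0.04450141]
side push_plate 0.8 [ 0.584 -0.077  0.058] rig mm -82.0 -0.0
side push_plate 0.27 [ 0.646 -0.449  0.018] rig mm -437.0 -126.0
side nest 0.9 [ 0.594 -0.024  0.03 ] rig mm -28.0 -1.0
side specimen_center 0.7 [ 0.619 -0.249  0.016] rig mm -245.0 -65.0
side specimen_center 0.57 [ 0.524 -0.249  0.02 ] rig mm -262.0 29.0
side specimen_center 0.42 [ 0.592 -0.024  0.05 ] rig mm -28.0 1.0
side knob 0.64 [0.617 0.134 0.065] rig mm 132.0 4.0
side knob 0.35 [ 0.584 -0.079  0.058] rig mm -84.0 -1.0
side spare_a_center 0.64 [ 0.439 -0.081  0.02 ] rig mm -111.0 142.0
side dish_mid 0.9 [0.613 0.4   0.01 ] rig mm 393.0 54.0
top push_plate 0.83 [ 0.584 -0.076  0.055] rig mm -81.0 -0.0
top nest 0.62 [ 0.594 -0.032  0.028] rig mm -35.0 -2.0
top specimen_center 0.86 [ 0.523 -0.241  0.018] rig mm -254.0 31.0
top specimen_center 0.54 [ 0.62  -0.246  0.02 ] rig mm -241.0 -65.0
top specimen_center 0.5 [ 0.591 -0.033  0.052] rig mm -37.0 1.0
top knob 0.63 [0.324 0.353 0.009] rig mm 297.0 331.0
top knob 0.56 [0.623 0.134 0.061] rig mm 132.0 -2.0
top pivot 0.55 [0.606 0.053 0.032] rig mm 50.0 1.0
top spare_a_center 0.5 [ 0.439 -0.08   0.019] rig mm -110.0 142.0
top spare_a_center 0.27 [0.744 0.144 0.02 ] rig mm 163.0 -119.0
top dish_mid 0.82 [0.61  0.401 0.009] rig mm 394.0 57.0
top dish_mid 0.24 [0.746 0.143 0.023] rig mm 163.0 -122.0
```

View pics/top7.png

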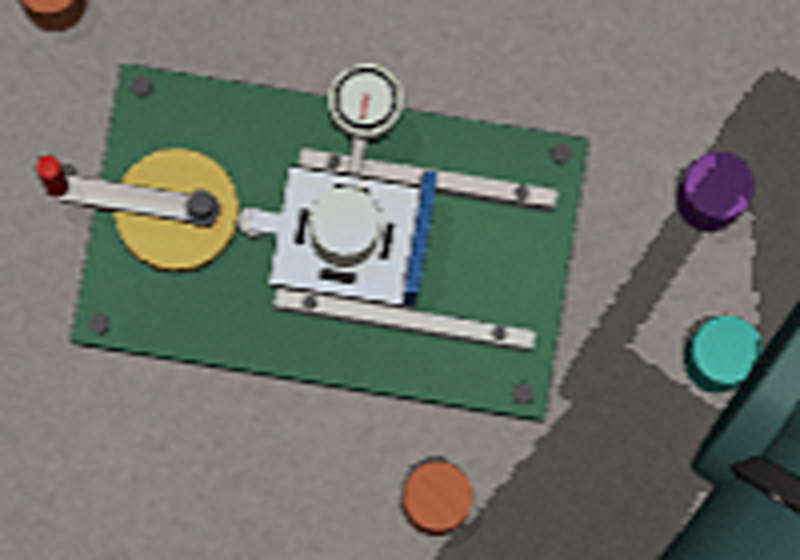

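View pics/side7.png

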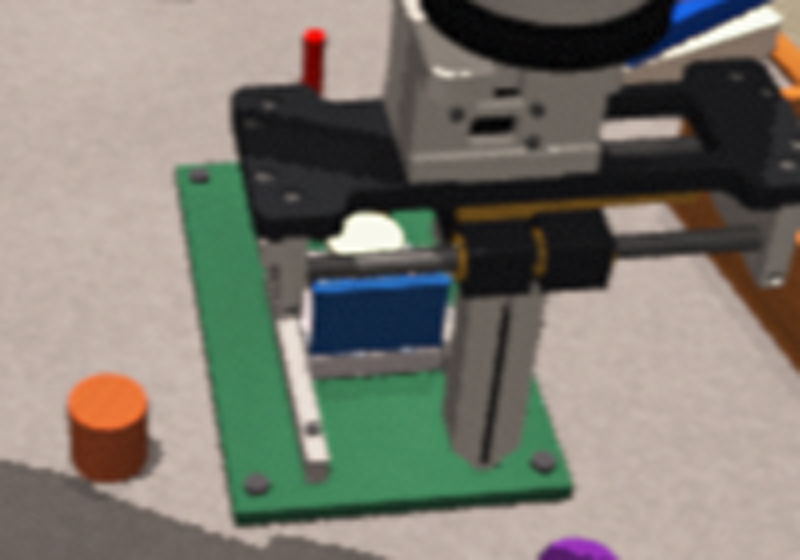

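Plate at rig x −81 mm (home is −80), specimen upright in its nest, lever still over the red line and the arm clear at 0.20 m. I'm handing in.

```bash
python3 -c "
from bench import robot
print(robot.close_job())"
```

```text
the job is handed in; nothing more can be done
None
```

The cam is at its low point and the slide is fully home. I pushed the knob round with shut fingertips, then pushed the slide by its blue plate, and handed in at about 19 s of the 51 s allowed.

**Last checks**
- **Lever:** it lies over the red line. The networks put it within about 2° of the rig's x axis, to either side. The largest offset was 4 mm sideways at the knob, seen from the side camera.
- **Slide:** it reached a hard stop, where the force rose to about 15 N without further motion. The plate's rear face read rig x −81 to −82 mm, against −80 mm for home.
- **Specimen:** the white one is upright in its nest.
- **Other things:** spare a and the dish read within about 3 mm of their first positions. The rest I judged by eye or did not re-measure.
- **Arm:** it finished clear of the rig at 0.20 m height, with about zero wrist force.

**Disagreements**
- The two cameras differed by about 9 mm on the specimen's place along the slide, and its nest by 7 mm. They agreed on the plate, and the top picture shows the specimen seated.
- The networks also reported the purple and teal look-alikes as the specimen, and I ignored those.

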